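# Release and slide open the cover of a gauge-block case

## Task

Open the gauge-block case: press its snap tab fully down so that it stays in, then push the released cover along its channel, over the tab, until the well with the blocks is completely uncovered. Just press and push with the fingertips, without lifting the cover, and leave the dial gauge, the insert box and the tool holder where they are.

Things in the scene. Friction and masses are not known exactly. Their poses are not given: they have to be found in the camera images.
- case: Black case, 260 mm long (its x), 115 wide (its y), 46 high, screwed to the bench; foot lugs reach 72 mm from the middle line. Origin: centre of its underside, z up. The cover slides along +x. Each side has a wall and, 42 to 46 mm high, a lip over the cover's edge; 83 mm are free between the lips. End stops 39 mm high at x -130 to -122 and 122 to 130 mm.
- well (a point): Middle of the mouth of the well that holds the steel gauge blocks, at x = -71, y = 0, z = 30 mm in the case. The well spans x = -112 to -30 mm and is hidden by the shut cover. From x = -30 to 122 mm follows a flat deck 30 mm high out of which the tab stands.
- cover: Loose flat aluminium plate 110 (x) x 92 (y) x 6 mm, 0.13 to 0.25 kg. Origin: centre of its underside; x along the case's x. Shut: origin at x = -65, y = 0, z = 33 mm in the case, plate top 39 mm high, leading (+x) edge 2 mm from the tab, which blocks it until 6 mm down. The well is completely uncovered from origin x = +25 mm; the far stop is met at +67 mm.
- rib_top (a point): Middle of the top of the cover's upright black rib: 8 mm thick along x, 50 mm wide along y, 13 mm above the plate (top 52 mm above the bench). It stands at x = -25 mm on the cover, with 26 mm of plate behind it. Push its rear (-x) face towards the case's +x.
- tab_top (a point): Middle of the top face of the grey plastic snap tab, a block 22 mm (case x) x 32 mm (case y) with three dark grooves, at x = 3, y = 0 mm in the case. Its top is 39 mm above the bench when out and 31 mm when fully in.
- tab (a joint): How far the tab is pressed down, in m: 0 out, 0.008 fully in. It gives way at 3 to 4 N and stays wherever it is left (no spring back).
- dial: Bystander: loose round dial gauge lying flat, 56 mm across, 20 mm high, stem along its x to 61 mm from its centre. Origin: centre of the underside. Leave alone.
- insert_box: Bystander: loose small blue box with a clear top, 60 x 34 x 24 mm. Origin: centre of the underside. Leave alone.
- tool_holder: Bystander: loose dark steel lathe tool holder, a bar about 130 x 20 x 20 mm along its x (from -55 to +74 mm), 0.4 kg. Origin: underside, at mid shank. Leave alone.
Things that resemble listed ones, but are neither listed nor needed, are in the scene too. What is meant by the cover is not green, and is the larger of those in its own colour.

How it is judged:
On the way, in this order (a step that is already met when the one before it is completed fails the run):
1. the tab is pressed in (at least 6.5 mm) with the cover still on its seat (value of joint tab above 0.0065 m and x of cover in the frame of case below -0.058 m), for 0.2 s.
2. the cover is pushed along until the well is uncovered (x of cover in the frame of case above 0.024 m), for 0.2 s.
At the end, for the whole second after the job is handed in: The cover lies flat and at rest in its channel (within 6 mm of the middle line, tilted under 0.06 rad) with its centre at least 24 mm past the case's centre towards the deck end, so that the well is uncovered, and the tab is still in (over 5.5 mm) (x of cover in the frame of case between 0.024 and 0.072 m and y of cover in the frame of case between -0.006 and 0.006 m and z of cover in the frame of case between 0.029 and 0.038 m and angle between cover's own z axis and vertical below 0.06 rad and linear speed of cover below 0.01 m/s and value of joint tab above 0.0055 m); the robot touches nothing.
It fails at once if the cover is lifted (more than 7 mm off its runners) (z of cover in the frame of case above 0.04 m).
It fails at once if the dial gauge is moved by more than 15 mm (distance of dial from where it was at the start of the episode above 0.015 m).
It fails at once if the insert box is moved by more than 15 mm (distance of insert_box from where it was at the start of the episode above 0.015 m).
It fails at once if the tool holder is moved by more than 15 mm (distance of tool_holder from where it was at the start of the episode above 0.015 m).
It also fails if it takes over 42 s, if anything falls off the work surface, if the arm or the gripper's body presses on something with over 40 N, if the wrist force passes 120 N, or if a joint passes its speed limit or range.

## Robot

A 6-joint arm with a two-finger parallel gripper is mounted at the origin on the work surface. World frame = base frame: x ahead of the robot, y to its left, z up, the work surface at z = 0. Lengths are in m, angles in rad, forces in N, time in s.
With the tool pointing down it reaches from about 0.325 to 0.925 m from the base axis. Payload 3.1 kg.
Tool frame: the origin (TCP) lies midway between the tips of the shut fingers; the grasp point (between the pads) lies 19 mm behind it; x points along the fingers, z is the direction in which the jaws open and shut, and the axes are right-handed (so a half turn about x gives the same grasp; the last joint's range is limited). The gripper opens to 85 mm and grips with 20 to 120 N. Pads are 22 mm wide; open, the fingers measure 114 mm over their backs; the gripper's body (76 mm by 85 mm) begins 54 mm behind the grasp point. The pads swing forward as they close: fully open they stand 13 mm farther back than shut.
Start: joints at [-1.25, 0.217, 1.613, -0, 1.311, -0.112], TCP at [0.262, -0.567, 0.231] pointing down, gripper open.
Joint ranges: [-2.75, 2.75], [-0.78, 2.1], [0.31, 2.55], [-1.13, 4.27], [0.13, 2.63], [-2.58, 2.58]. Speed limits (rad/s): [2.79, 2.79, 3.14, 3.14, 3.14, 3.14].

## Interface

Orientations are given as [roll, pitch, yaw] about the fixed x, y, z axes, in that order (R = Rz(yaw) Ry(pitch) Rx(roll)).
In Python, from workcell import robot gives the robot as it stands.
- The arm moves only by the shell command python3 -m pendant 'ROWS'. ROWS is JSON, a list of rows, each a list of 3 entries, a list of its own where there are three numbers: the shift along the tool's x, y, z in m, then the turn, a rotation vector about the tool's x, y, z in rad, then the closure in counts, from 0 (fully open) to 255 (shut). In form: [[[tx, ty, tz], [ax, ay, az], gripper], ...]. A call has 1 to 20 rows; each row is the pose to reach, as a shift and turn from the pose measured when the call began, along the tool's axes at that moment; what a row does not reach only later rows make up. A row lasts 1/12 s, in which the tool goes at most 41.7 mm and 7.16 degrees, less where a joint would pass 70% of its speed; a pose out of reach is approached as far as the arm can. A call with a gripper value outside its range is refused whole. The fingers move at their own pace and stop on an object; the grip force is fixed at half the most. Time passes only in rows, so rows that repeat a pose let the fingers close. It gives the time, the measured TCP pose, the force and the opening at its end, in the units of the state.
- robot.get_obs(): the state, without advancing time (a new reading comes with each control period).
- robot.snapshot(name): name is "scene" or "top"; returns a dict with "img" (400x640x3 uint8, red, green, blue), "range_z" (400x640 float32, m along the optical axis (not along the pixel's ray), 0 where there is no reading), "fov_y" (degrees; the focal length in pixels is half the picture's height over the tangent of half this angle, whatever the lens; pixels are square), "cx", "cy" (the principal point, pixels), "world_to_cam" (4x4, takes a point from world to camera coordinates). Camera axes: x right, y down, z forward; pixel columns grow to the right and rows downward; lengths in m; the calibration is good to about 2 mm. A picture is of the moment at which its call begins.
- robot.finish_job(): hands the job in, once; it reports no verdict.
The state is a dict: "clock": time; "joint_pos": joint angles; "joint_vel": joint speeds; "effort": joint torques, N m; "tcp_pos": TCP position; "tool_rot": TCP orientation; "contact_force": force on the tool from outside, world axes, zero at the start; "wrist_torque": the same for the moment, N m; "finger_gap": opening from 0.0 (shut) to 1.0 (fully open).
Only numpy, scipy, OpenCV 4.12 (cv2) and the standard library are available. Lean on these libraries where they do the work, as an engineer would, in place of code of your own. Each camera call takes 0.05 s, during which the arm holds its last target.

## Working session

There is one attempt and no reset: what is moved stays moved. The work goes in short steps, Python scripts to look and compute and a shell command to move; the robot and the scene stay as the last step left them, time stands still between calls to the robot, and variables do not carry over. Pictures are saved under pics/ and viewed, and the job is handed in when it is done.

```bash
mkdir -p pics; ls; python3 - <<'E'
from workcell import robot
import cv2, numpy as np
o=robot.get_obs(); print({k:np.round(v,4).tolist() if not isinstance(v,float) else v for k,v in o.items()})
for n in("top","scene"):
    s=robot.snapshot(n); np.savez(f"{n}.npz",**s); cv2.imwrite(f"pics/{n}0.png",s["img"][:,:,::-1]); print(n,s["fov_y"],s["cx"],s["cy"],np.round(s["world_to_cam"],3).tolist())
E
```

```text
pics
{'clock': 0.0, 'joint_pos': [-1.2502, 0.2178, 1.6149, 0.0, 1.3113, -0.1122], 'joint_vel': [0.0006, 0.0008, 0.0003, 0.0025, 0.0001, -0.0015], 'effort': [0.0003, -39.6842, -30.3851, -0.0001, 0.0098, -0.0], 'tcp_pos': [0.2619, -0.5666, 0.23], 'tool_rot': [3.0259, 1.5684, 1.8879], 'contact_force': [0.7572, -0.4507, -0.1446], 'wrist_torque': [-0.0195, -0.0356, 0.0187], 'finger_gap': 0.9985184181979211}
top 54.17039597428014 310.24092342156007 206.652088408809 [[0.013, -1.0, 0.005, -0.018], [-0.986, -0.014, -0.168, 0.617], [0.168, -0.002, -0.986, 0.707], [0.0, 0.0, 0.0, 1.0]]
scene 47.304297685360254 316.24517038762286 208.09859858681787 [[0.355, 0.935, -0.009, -0.203], [0.548, -0.215, -0.808, -0.275], [-0.758, 0.282, -0.588, 1.335], [0.0, 0.0, 0.0, 1.0]]
```

View pics/top0.png

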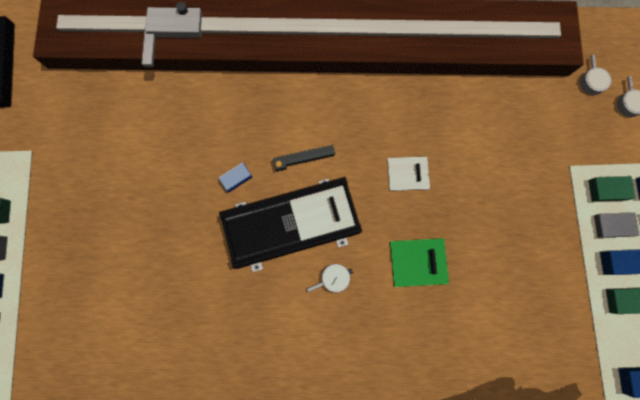

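View pics/scene0.png

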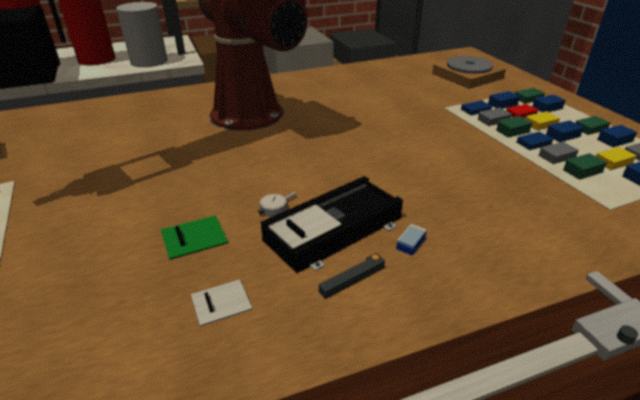

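Candidates for the cover: the silver plate in the case at top (325,212), a smaller silver plate loose at (408,173), and a green plate at (419,262). The one in the case fits because it is not green, is the larger silver one and sits beside the tab. I'll confirm that in an enlarged crop.

```bash
cat > h.py <<'E'
import numpy as np, cv2
def load(n): return dict(np.load(n+".npz"))
def ray(s,uv,z):
    f=s["img"].shape[0]/2/np.tan(np.radians(float(s["fov_y"]))/2)
    T=s["world_to_cam"]; R=T[:3,:3]; c=-R.T@T[:3,3]
    uv=np.atleast_2d(uv).astype(float)
    d=np.c_[(uv[:,0]-s["cx"])/f,(uv[:,1]-s["cy"])/f,np.ones(len(uv))]@R
    return c+d*((z-c[2])/d[:,2])[:,None]
def proj(s,p):
    f=s["img"].shape[0]/2/np.tan(np.radians(float(s["fov_y"]))/2)
    T=s["world_to_cam"]; q=np.atleast_2d(p)@T[:3,:3].T+T[:3,3]
    return np.c_[q[:,0]/q[:,2]*f+s["cx"],q[:,1]/q[:,2]*f+s["cy"]]
E
python3 - <<'E'
from h import *
s=load("top")
cv2.imwrite("pics/crop1.png",cv2.resize(s["img"][165:285,205:365,::-1],None,fx=5,fy=5,interpolation=cv2.INTER_CUBIC))
t=load("scene")
cv2.imwrite("pics/crop2.png",cv2.resize(t["img"][165:285,250:410,::-1],None,fx=5,fy=5,interpolation=cv2.INTER_CUBIC))
E
```

```text
(no output)
```

View pics/crop1.png

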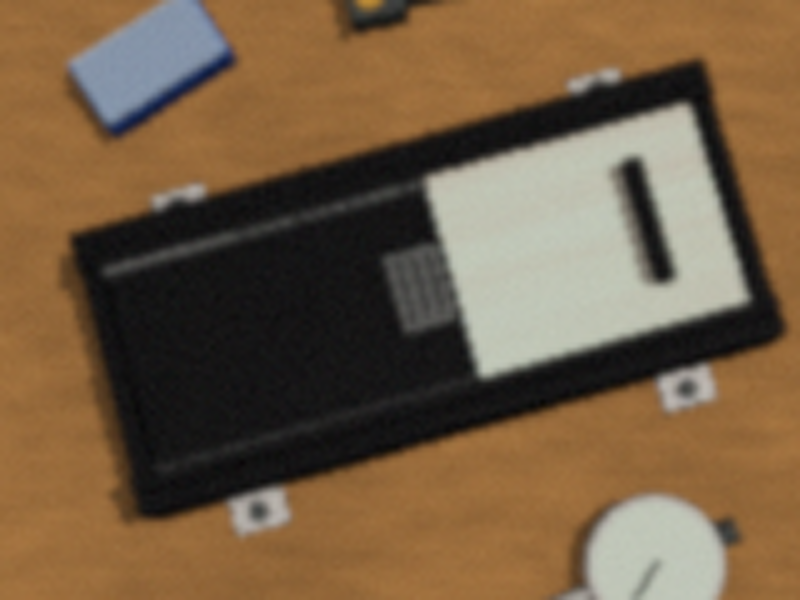

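View pics/crop2.png

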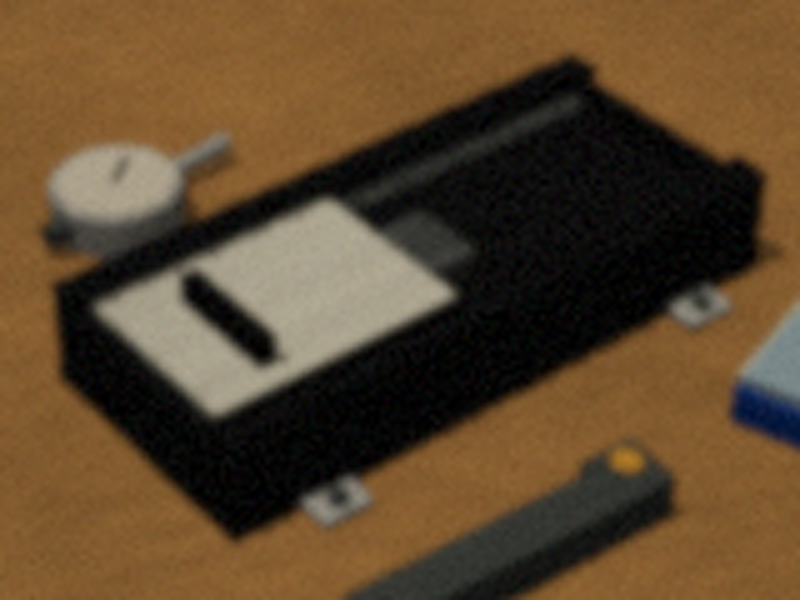

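The crop shows the silver plate inside the case with its rib at crop (643,220), i.e. pixel (333.6,209). The grooved tab is at crop (420,288), pixel (289,222.6), just ahead of the plate's leading edge. This is the cover that is meant.

```bash
python3 - <<'E'
from h import *
R={}
for n,roi in(("top",(285,180,360,245)),("scene",(262,195,345,255))):
    s=load(n); im=s["img"]; g=im.min(2); m=np.zeros(g.shape,np.uint8)
    x0,y0,x1,y1=roi; m[y0:y1,x0:x1]=(g[y0:y1,x0:x1]>110)*255
    cs,_=cv2.findContours(m,cv2.RETR_EXTERNAL,cv2.CHAIN_APPROX_NONE); c=max(cs,key=cv2.contourArea)
    w=ray(s,c[:,0,:],0.039)[:,:2]
    r=cv2.minAreaRect((w*1000).astype(np.float32)); b=cv2.boxPoints(r)
    print(n,"plate at z39",r,b.round(1).tolist())
    z=s["range_z"]; 
s=load("top")
P=lambda u,v:(u/5+205-.4,v/5+165-.4)
tab=ray(s,[P(382,257),P(432,243),P(458,322),P(407,335)],.039); print("tab corners",tab.round(4).tolist(),tab.mean(0))
rib=ray(s,[P(632,158),P(656,280)],.052); print("rib",rib.round(4).tolist())
o=ray(s,[P(75,235),P(700,62),P(782,325),P(150,515)],.046)
print("outer",o.round(4).tolist(),o.mean(0), [np.linalg.norm(o[i]-o[(i+1)%4]) for i in range(4)])
t=load("scene"); Q=lambda u,v:(u/5+250-.4,v/5+165-.4)
print("tab scene",ray(t,[Q(432,238)],.039), "rib scene",ray(t,[Q(193,280),Q(268,352)],.052))
# depth check
for n,pts in(("top",[P(560,240),P(420,288),P(250,350),P(120,370)]),):
    f=400/2/np.tan(np.radians(float(s["fov_y"]))/2)
    for u,v in pts:
        d=np.median(s["range_z"][int(v)-1:int(v)+2,int(u)-1:int(u)+2]); T=s["world_to_cam"]
        c=np.array([(u-s["cx"])/f*d,(v-s["cy"])/f*d,d]); print("depth",(T[:3,:3].T@(c-T[:3,3])).round(4))
E
```

```text
top plate at z39 ((608.8672485351562, -32.19950866699219), (82.76668548583984, 110.19306182861328), 16.755542755126953) [[553.4000244140625, 8.600000381469727], [585.0999755859375, -96.9000015258789], [664.4000244140625, -73.0], [632.5999755859375, 32.5]]
scene plate at z39 ((601.7338256835938, -33.9470100402832), (75.87078857421875, 108.88668060302734), 16.971698760986328) [[549.5999755859375, 7.099999904632568], [581.2999877929688, -97.0999984741211], [653.9000244140625, -74.9000015258789], [622.0999755859375, 29.200000762939453]]
tab corners [[0.6004, 0.0476, 0.039], [0.6063, 0.0281, 0.039], [0.5751, 0.0172, 0.039], [0.5698, 0.0371, 0.039]] [0.58790995 0.03249752 0.039     ]
rib [[0.6389, -0.0499, 0.052], [0.591, -0.0594, 0.052]]
outer [[0.6065, 0.1671, 0.046], [0.6794, -0.0771, 0.046], [0.5749, -0.1087, 0.046], [0.4989, 0.133, 0.046]] [0.58989231 0.02858211 0.046     ] [np.float64(0.25486374983519333), np.float64(0.10913879693411346), np.float64(0.2533674348252788), np.float64(0.1128850113552583)]
tab scene [[0.58725444 0.03486045 0.039     ]] rib scene [[ 0.59514488 -0.06346085  0.052     ]
 [ 0.64421961 -0.0517069   0.052     ]]
depth [ 0.6082 -0.0224  0.0386]
depth [0.5882 0.0324 0.0398]
depth [0.5639 0.0994 0.03  ]
depth [0.5546 0.1485 0.0389]
```

Both views and the depth agree: the tab is within about 2 mm of the model, the plate measures 110 x 83 mm, and depth puts the tab top near z 39. Next I'll compute the moves.

```bash
cat >> h.py <<'E'
from scipy.spatial.transform import Rotation as Ro
D=np.array([-31.7,105.5,0]); D/=np.linalg.norm(D); Y=np.array([-D[1],D[0],0]); O=np.array([.5900,.0302,0])
def case(x,y,z): return O+D*x+Y*y+np.array([0,0,z])
def go(o,p):
    R=Ro.from_euler("xyz",o["tool_rot"]); best=None
    for sg in(1,-1):
        X=np.array([0,0,-1.]); Z=sg*Y; T=Ro.from_matrix(np.c_[X,np.cross(Z,X),Z])
        rv=(R.inv()*T).as_rotvec()
        print("shift",R.inv().apply(p-o["tcp_pos"]).round(4),"rot",rv.round(4), "tool z",Z.round(2))
def st(o):
    q=o["tcp_pos"]-O; print("t",o["clock"],"tcp case",(q@D).round(4),(q@Y).round(4),q[2].round(4),"F",np.round(o["contact_force"],2),"gap",o["finger_gap"],"j",np.round(o["joint_pos"],2))
E
python3 - <<'E'
from h import *
from workcell import robot
o=robot.get_obs(); st(o); print(Ro.from_euler("xyz",o["tool_rot"]).as_matrix().round(3)); go(o,case(.006,0,.09))
E
```

```text
t 0.1 tcp case -0.4772 0.486 0.2301 F [-0.3  -0.49  0.51] gap 0.9991818406931491 j [-1.25  0.22  1.61  0.    1.31 -0.11]
[[-0.001  0.908  0.419]
 [ 0.002  0.419 -0.908]
 [-1.     0.    -0.002]]
shift [ 0.1411  0.549  -0.4099] rot [ 1.7117e+00 -1.8000e-03  1.6000e-03] tool z [-0.96 -0.29  0.  ]
shift [ 0.1411  0.549  -0.4099] rot [-1.4299 -0.0016 -0.0017] tool z [ 0.96  0.29 -0.  ]
```

```bash
python3 -m pendant '[[[0.01,0.04,-0.03],[-0.11,0,0],255],[[0.02,0.08,-0.06],[-0.22,0,0],255],[[0.02,0.11,-0.08],[-0.33,0,0],255],[[0.02,0.14,-0.105],[-0.44,0,0],255],[[0.02,0.17,-0.13],[-0.55,0,0],255],[[0.02,0.2,-0.15],[-0.66,0,0],255],[[0.02,0.23,-0.17],[-0.77,0,0],255],[[0.02,0.26,-0.195],[-0.88,0,0],255],[[0.02,0.29,-0.215],[-0.99,0,0],255],[[0.02,0.32,-0.24],[-1.1,0,0],255],[[0.02,0.35,-0.26],[-1.2,0,0],255],[[0.02,0.38,-0.285],[-1.3,0,0],255],[[0.02,0.41,-0.305],[-1.4,0,0],255],[[0.02,0.44,-0.33],[-1.43,-0.0016,-0.0017],255],[[0.04,0.47,-0.35],[-1.43,-0.0016,-0.0017],255],[[0.06,0.50,-0.375],[-1.43,-0.0016,-0.0017],255],[[0.08,0.53,-0.395],[-1.43,-0.0016,-0.0017],255],[[0.1,0.549,-0.41],[-1.43,-0.0016,-0.0017],255],[[0.12,0.549,-0.41],[-1.43,-0.0016,-0.0017],255],[[0.12,0.549,-0.41],[-1.43,-0.0016,-0.0017],255]]'
python3 - <<'E'
from h import *
from workcell import robot
o=robot.get_obs(); st(o); go(o,case(.006,0,.05))
s=robot.snapshot("top"); t=robot.snapshot("scene")
a=np.hstack([cv2.resize(s["img"][165:285,205:365,::-1],None,fx=2.5,fy=2.5),cv2.resize(t["img"][125:245,250:410,::-1],None,fx=2.5,fy=2.5)])
cv2.imwrite("pics/hover.png",a)
E
```

```text
clock: 1.77
tcp_pos: [0.5843, 0.0379, 0.1055]
tool_rot: [2.795, 1.56, 3.09]
contact_force: [-0.2, 0.8, -0.4]
finger_gap: 0.001
t 1.7667 tcp case 0.009 0.0032 0.1055 F [-0.24  0.84 -0.45] gap 0.0014978356414449968 j [-0.06  0.28  1.79 -0.    1.08 -0.35]
shift [ 0.0555 -0.0032  0.0038] rot [-3.1385  0.0055 -0.0154] tool z [-0.96 -0.29  0.  ]
shift [ 0.0555 -0.0032  0.0038] rot [ 0.0031 -0.0098 -0.0035] tool z [ 0.96  0.29 -0.  ]
```

View pics/hover.png

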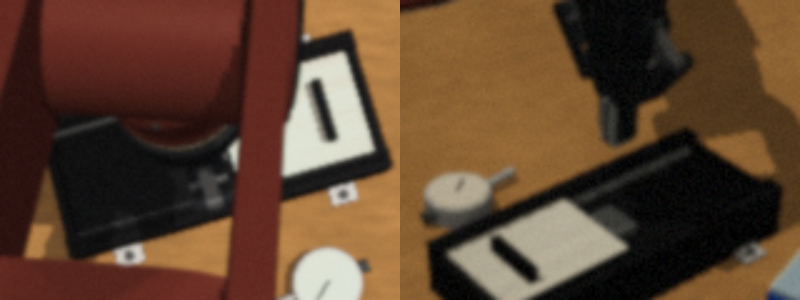

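The arm hovers over the tab with the fingers shut (tip at about (617,140) in the right pane, clear of everything). Next I'll descend to just above the tab.

```bash
python3 -m pendant '[[[0.02,-0.003,0.004],[0.003,-0.01,-0.0035],255],[[0.04,-0.003,0.004],[0.003,-0.01,-0.0035],255],[[0.055,-0.003,0.004],[0.003,-0.01,-0.0035],255],[[0.0585,-0.003,0.004],[0.003,-0.01,-0.0035],255],[[0.0585,-0.003,0.004],[0.003,-0.01,-0.0035],255],[[0.0585,-0.003,0.004],[0.003,-0.01,-0.0035],255]]'
python3 - <<'E'
from h import *
from workcell import robot
o=robot.get_obs(); st(o); go(o,case(.006,0,.0305))
t=robot.snapshot("scene")
cv2.imwrite("pics/near.png",cv2.resize(t["img"][165:285,250:410,::-1],None,fx=5,fy=5,interpolation=cv2.INTER_CUBIC))
E
```

```text
clock: 2.37
tcp_pos: [0.5924, 0.0336, 0.0529]
tool_rot: [-0.361, 1.561, -0.073]
contact_force: [0.1, 0.1, -0.0]
finger_gap: 0.004
t 2.3667 tcp case 0.0026 -0.0033 0.0529 F [ 0.1   0.13 -0.  ] gap 0.003936373823726084 j [-0.06  0.36  1.81 -0.    0.97 -0.35]
shift [ 0.0224  0.0035 -0.0035] rot [ 3.138   0.0052 -0.0137] tool z [-0.96 -0.29  0.  ]
shift [ 0.0224  0.0035 -0.0035] rot [-0.0036  0.0087  0.0033] tool z [ 0.96  0.29 -0.  ]
```

View pics/near.png

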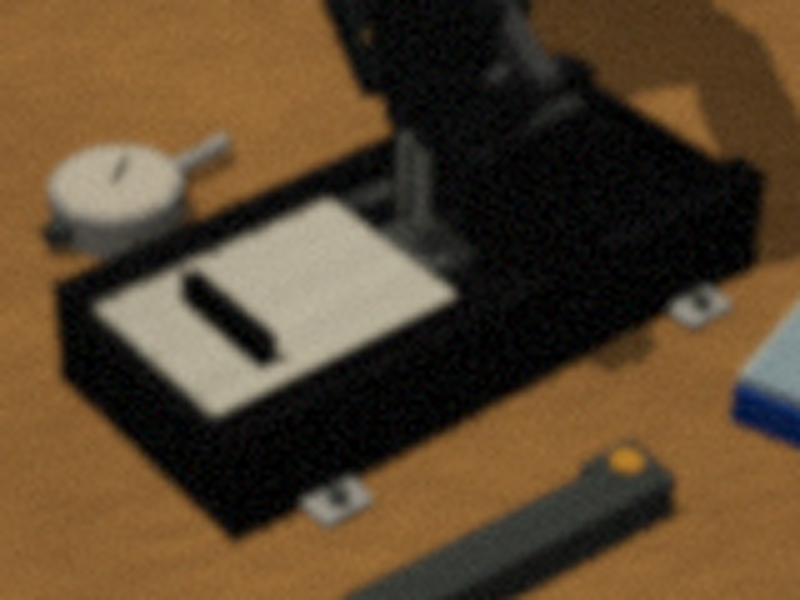

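The arm settled during the pictures, after I had read its pose, so I applied the correction twice. From now on I'll read the state after it settles.

```bash
python3 - <<'E'
from h import *
from workcell import robot
o=robot.get_obs(); st(o); go(o,case(.006,0,.0305))
E
```

```text
t 2.4167 tcp case 0.0026 -0.0038 0.0533 F [0.65 1.5  0.57] gap -0.0006294703911615935 j [-0.06  0.36  1.81 -0.    0.97 -0.35]
shift [ 0.0228  0.0034 -0.004 ] rot [ 3.1383  0.0058 -0.0152] tool z [-0.96 -0.29  0.  ]
shift [ 0.0228  0.0034 -0.004 ] rot [-0.0032  0.0097  0.0037] tool z [ 0.96  0.29 -0.  ]
```

```bash
python3 -m pendant '[[[0.003,0.0042,-0.004],[-0.003,0.01,0.0037],255],[[0.007,0.0042,-0.004],[-0.003,0.01,0.0037],255],[[0.011,0.0042,-0.004],[-0.003,0.01,0.0037],255],[[0.014,0.0042,-0.004],[-0.003,0.01,0.0037],255],[[0.016,0.0042,-0.004],[-0.003,0.01,0.0037],255],[[0.018,0.0042,-0.004],[-0.003,0.01,0.0037],255],[[0.02,0.0042,-0.004],[-0.003,0.01,0.0037],255],[[0.0215,0.0042,-0.004],[-0.003,0.01,0.0037],255],[[0.023,0.0042,-0.004],[-0.003,0.01,0.0037],255],[[0.023,0.0042,-0.004],[-0.003,0.01,0.0037],255],[[0.023,0.0042,-0.004],[-0.003,0.01,0.0037],255],[[0.023,0.0042,-0.004],[-0.003,0.01,0.0037],255]]'
python3 - <<'E'
from h import *
from workcell import robot
st(robot.get_obs())
t=robot.snapshot("scene")
o=robot.get_obs(); st(o); go(o,case(.006,0,.0305))
cv2.imwrite("pics/press.png",cv2.resize(t["img"][165:285,250:410,::-1],None,fx=5,fy=5,interpolation=cv2.INTER_CUBIC))
E
```

```text
clock: 3.42
tcp_pos: [0.5879, 0.0367, 0.031]
tool_rot: [2.801, 1.569, 3.093]
contact_force: [-3.5, 0.5, 8.1]
finger_gap: 0.001
t 3.4167 tcp case 0.0069 0.0002 0.031 F [-3.52  0.53  8.13] gap 0.0005647634929555219 j [-0.06  0.39  1.82 -0.    0.94 -0.35]
t 3.4667 tcp case 0.0069 0.0002 0.0311 F [-3.63  0.71  7.21] gap 0.0020100898639943306 j [-0.06  0.39  1.82  0.    0.94 -0.35]
shift [ 0.0006 -0.0009  0.0002] rot [ 3.1414e+00 -7.0000e-04  1.9000e-03] tool z [-0.96 -0.29  0.  ]
shift [ 0.0006 -0.0009  0.0002] rot [-0.0002 -0.0012 -0.0005] tool z [ 0.96  0.29 -0.  ]
```

View pics/press.png

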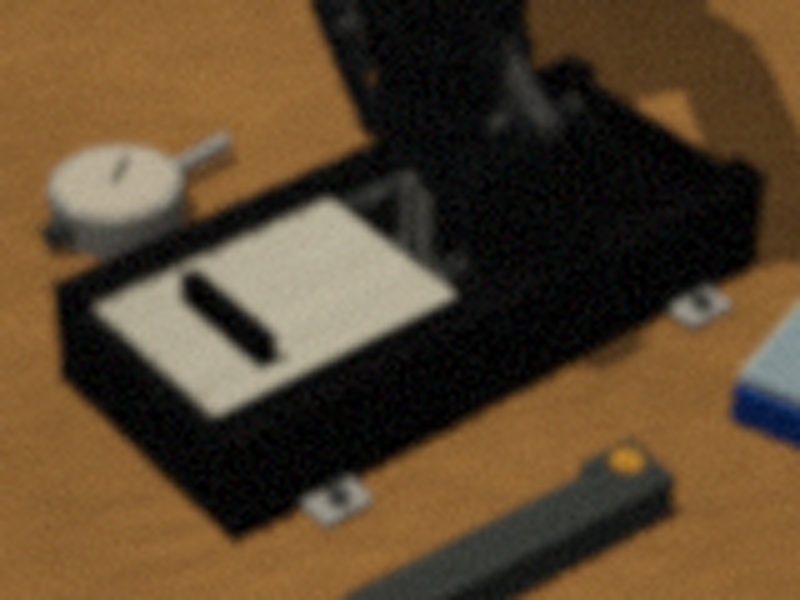

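The tip is at 31 mm with about 8 N, so the tab is fully in, and the picture shows the cover unmoved. Next I'll lift, go back behind the rib and look.

```bash
python3 -m pendant '[[[-0.02,0,0],[0,0,0],255],[[-0.045,0,0],[0,0,0],255],[[-0.05,-0.02,0],[0,0,0],255],[[-0.05,-0.05,0],[0,0,0],255],[[-0.05,-0.08,0],[0,0,0],255],[[-0.05,-0.1,0],[0,0,0],255],[[-0.05,-0.115,0],[0,0,0],255],[[-0.05,-0.116,0],[0,0,0],255],[[-0.05,-0.116,0],[0,0,0],255],[[-0.05,-0.116,0],[0,0,0],255]]'
python3 - <<'E'
from h import *
from workcell import robot
t=robot.snapshot("scene");s=robot.snapshot("top")
o=robot.get_obs(); st(o); go(o,case(-.109,0,.0425))
cv2.imwrite("pics/up.png",np.hstack([cv2.resize(t["img"][165:285,250:410,::-1],None,fx=2.5,fy=2.5),cv2.resize(s["img"][165:285,205:365,::-1],None,fx=2.5,fy=2.5)]))
E
```

```text
clock: 4.3
tcp_pos: [0.6206, -0.0734, 0.0804]
tool_rot: [2.479, 1.568, 2.77]
contact_force: [-0.8, -0.4, -0.2]
finger_gap: -0.001
t 4.4 tcp case -0.1076 0.0003 0.0805 F [0.31 0.82 0.54] gap 0.00043337851701504834 j [-0.23  0.38  1.71  0.    1.05 -0.52]
shift [ 0.038  -0.0015  0.0004] rot [-3.1406e+00  2.2000e-03 -3.2000e-03] tool z [-0.96 -0.29  0.  ]
shift [ 0.038  -0.0015  0.0004] rot [ 0.001  -0.002  -0.0014] tool z [ 0.96  0.29 -0.  ]
```

View pics/up.png

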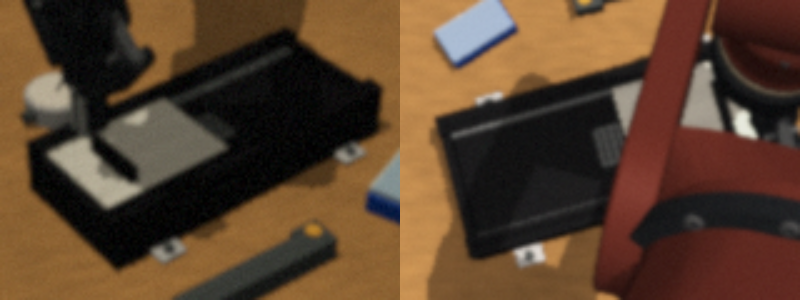

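The cover has not moved and the tip is above the plate behind the rib (left pane, about (92,150)). I'll descend to 43 mm.

```bash
python3 -m pendant '[[[0.01,-0.002,0],[0.001,-0.002,-0.0014],255],[[0.02,-0.002,0],[0.001,-0.002,-0.0014],255],[[0.028,-0.002,0],[0.001,-0.002,-0.0014],255],[[0.034,-0.002,0],[0.001,-0.002,-0.0014],255],[[0.0375,-0.002,0],[0.001,-0.002,-0.0014],255],[[0.0375,-0.002,0],[0.001,-0.002,-0.0014],255],[[0.0375,-0.002,0],[0.001,-0.002,-0.0014],255]]'
python3 - <<'E'
from h import *
from workcell import robot
t=robot.snapshot("scene")
o=robot.get_obs(); st(o); go(o,case(-.01,0,.0425))
cv2.imwrite("pics/behind.png",cv2.resize(t["img"][165:285,250:410,::-1],None,fx=5,fy=5,interpolation=cv2.INTER_CUBIC))
E
```

```text
clock: 4.98
tcp_pos: [0.6209, -0.0748, 0.0425]
tool_rot: [2.684, 1.57, 2.976]
contact_force: [0.2, 0.2, 0.3]
finger_gap: -0.0
t 5.0333 tcp case -0.1097 0.0002 0.0431 F [0.12 0.37 1.72] gap 0.00368276203611197 j [-0.23  0.43  1.72 -0.    0.99 -0.52]
shift [0.0006 0.0997 0.0002] rot [-3.1416e+00 -2.0000e-04  2.0000e-04] tool z [-0.96 -0.29  0.  ]
shift [0.0006 0.0997 0.0002] rot [0.     0.0001 0.0001] tool z [ 0.96  0.29 -0.  ]
```

View pics/behind.png

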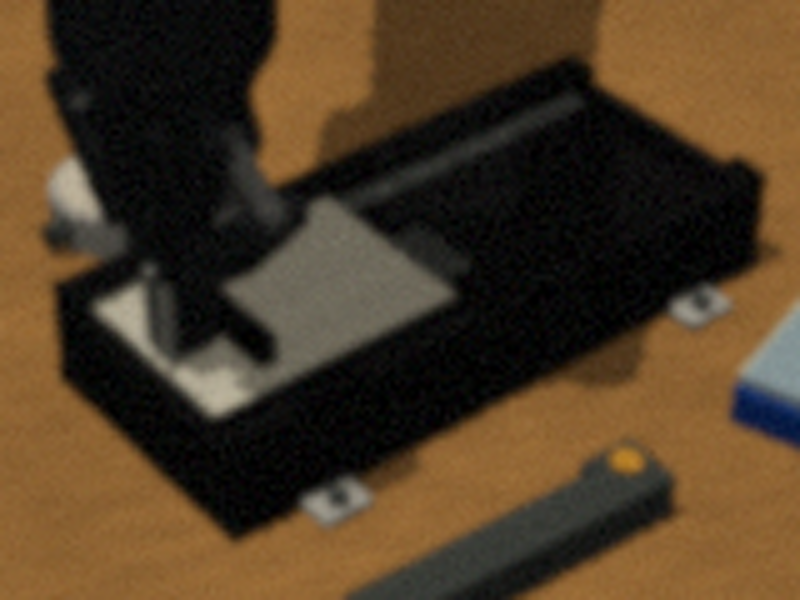

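The tip is behind the rib with almost no force. I'll push the first 20 mm slowly.

```bash
python3 -m pendant '[[[0,0.002,0],[0,0,0],255],[[0,0.004,0],[0,0,0],255],[[0,0.006,0],[0,0,0],255],[[0,0.008,0],[0,0,0],255],[[0,0.011,0],[0,0,0],255],[[0,0.014,0],[0,0,0],255],[[0,0.017,0],[0,0,0],255],[[0,0.02,0],[0,0,0],255],[[0,0.02,0],[0,0,0],255],[[0,0.02,0],[0,0,0],255]]'
python3 - <<'E'
from h import *
from workcell import robot
t=robot.snapshot("scene")
o=robot.get_obs(); st(o); go(o,case(.0,0,.0430))
cv2.imwrite("pics/push1.png",cv2.resize(t["img"][165:285,250:410,::-1],None,fx=5,fy=5,interpolation=cv2.INTER_CUBIC))
E
```

```text
clock: 5.87
tcp_pos: [0.6156, -0.0553, 0.0431]
tool_rot: [0.674, 1.57, 0.966]
contact_force: [1.1, -1.0, 0.9]
finger_gap: -0.001
t 5.9167 tcp case -0.0892 0.0003 0.043 F [ 0.66 -0.02 -0.1 ] gap 0.0026849909683418277 j [-0.2   0.42  1.74  0.    0.98 -0.5 ]
shift [-0.      0.0892  0.0003] rot [-3.1416e+00  8.0000e-04 -0.0000e+00] tool z [-0.96 -0.29  0.  ]
shift [-0.      0.0892  0.0003] rot [ 0.     -0.     -0.0005] tool z [ 0.96  0.29 -0.  ]
```

View pics/push1.png

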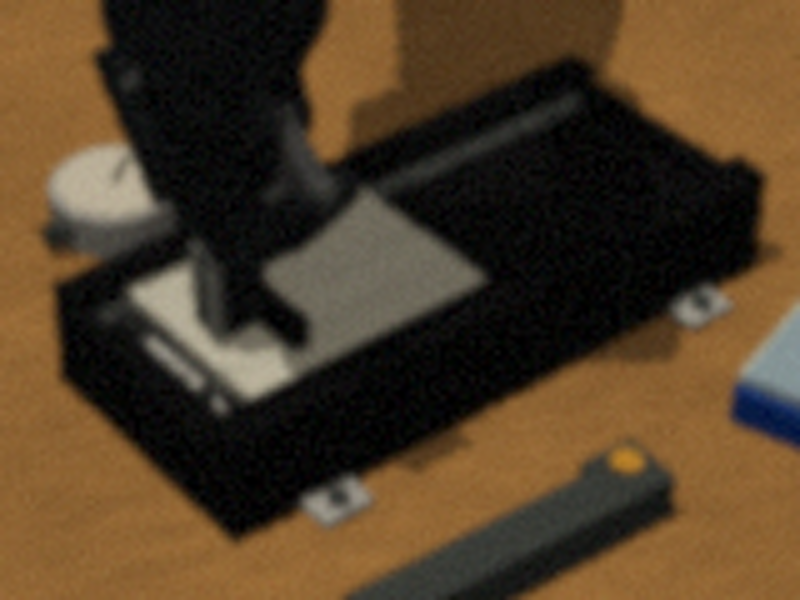

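The cover slides, now over the tab, and the end of the well shows at crop (175,360). I'll push the remaining roughly 90 mm.

```bash
python3 -m pendant '[[[0,0.004,0],[0,0,0],255],[[0,0.009,0],[0,0,0],255],[[0,0.014,0],[0,0,0],255],[[0,0.02,0],[0,0,0],255],[[0,0.026,0],[0,0,0],255],[[0,0.032,0],[0,0,0],255],[[0,0.038,0],[0,0,0],255],[[0,0.044,0],[0,0,0],255],[[0,0.05,0],[0,0,0],255],[[0,0.056,0],[0,0,0],255],[[0,0.062,0],[0,0,0],255],[[0,0.068,0],[0,0,0],255],[[0,0.073,0],[0,0,0],255],[[0,0.078,0],[0,0,0],255],[[0,0.082,0],[0,0,0],255],[[0,0.085,0],[0,0,0],255],[[0,0.087,0],[0,0,0],255],[[0,0.089,0],[0,0,0],255],[[0,0.089,0],[0,0,0],255],[[0,0.089,0],[0,0,0],255]]'
python3 - <<'E'
from h import *
from workcell import robot
t=robot.snapshot("scene")
o=robot.get_obs(); st(o); go(o,case(.0,0,.0430))
cv2.imwrite("pics/push2.png",cv2.resize(t["img"][165:285,250:410,::-1],None,fx=5,fy=5,interpolation=cv2.INTER_CUBIC))
E
```

```text
clock: 7.58
tcp_pos: [0.5894, 0.0303, 0.0428]
tool_rot: [1.926, 1.569, 2.217]
contact_force: [0.3, -0.3, 0.5]
finger_gap: -0.001
t 7.6333 tcp case 0.0002 0.0006 0.0427 F [-0.38  0.27 -0.33] gap 0.000514301990095783 j [-0.07  0.37  1.81  0.    0.96 -0.36]
shift [-0.0003 -0.0002  0.0005] rot [ 3.1413e+00 -2.3000e-03  1.0000e-03] tool z [-0.96 -0.29  0.  ]
shift [-0.0003 -0.0002  0.0005] rot [-0.0003 -0.0007 -0.0015] tool z [ 0.96  0.29 -0.  ]
```

View pics/push2.png

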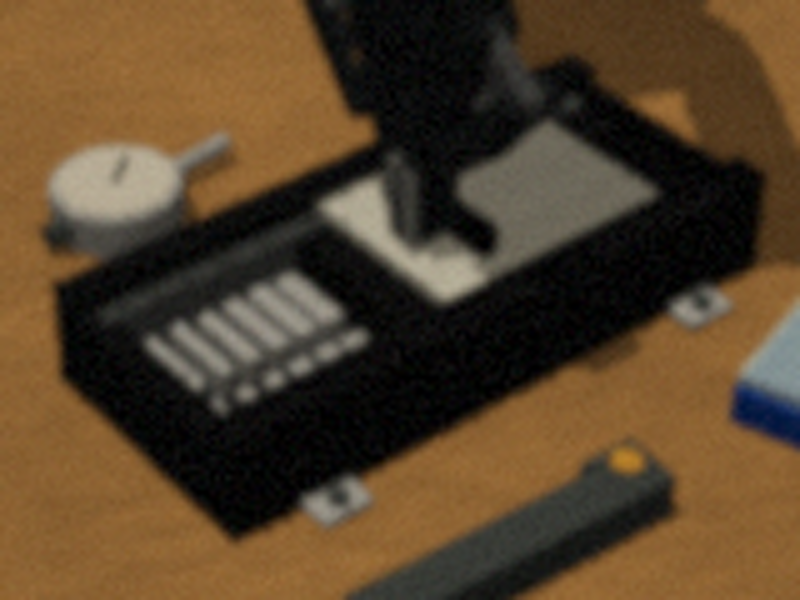

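The gauge blocks are fully uncovered. I'll back off, lift and move aside so I can check.

```bash
python3 -m pendant '[[[0,-0.003,0],[0,0,0],255],[[-0.01,-0.006,0],[0,0,0],255],[[-0.04,-0.006,0],[0,0,0],255],[[-0.08,-0.006,0],[0,0,0],255],[[-0.12,-0.006,0],[0,0,0],255],[[-0.15,-0.03,0],[0,0,0],255],[[-0.15,-0.06,0],[0,0,0],255],[[-0.15,-0.09,0],[0,0,0],255],[[-0.15,-0.12,0],[0,0,0],255],[[-0.15,-0.15,0],[0,0,0],255],[[-0.15,-0.18,0],[0,0,0],255],[[-0.15,-0.21,0],[0,0,0],255],[[-0.15,-0.24,0],[0,0,0],255],[[-0.15,-0.27,0],[0,0,0],255],[[-0.15,-0.3,0],[0,0,0],255],[[-0.15,-0.32,0],[0,0,0],255],[[-0.15,-0.32,0],[0,0,0],255],[[-0.15,-0.32,0],[0,0,0],255]]'
python3 - <<'E'
from h import *
from workcell import robot
s=robot.snapshot("top");st(robot.get_obs())
im=s["img"]; m=np.zeros(im.shape[:2],np.uint8); m[170:265,220:300]=(im.min(2)[170:265,220:300]>110)*255
m[:185]=0
cs,_=cv2.findContours(m,cv2.RETR_EXTERNAL,cv2.CHAIN_APPROX_NONE)
for c in sorted(cs,key=cv2.contourArea)[-2:]:
    r=cv2.minAreaRect((ray(s,c[:,0,:],.039)[:,:2]*1000).astype(np.float32)); q=np.r_[np.array(r[0])/1000,0]-O
    print(r,"case x,y",q@D,q@Y)
cv2.imwrite("pics/end.png",cv2.resize(im[140:300,200:400,::-1],None,fx=4,fy=3.75,interpolation=cv2.INTER_CUBIC))
E
```

```text
clock: 9.13
tcp_pos: [0.6813, -0.2779, 0.1925]
tool_rot: [1.823, 1.569, 2.112]
contact_force: [-0.4, -0.5, 0.7]
finger_gap: 0.003
t 9.1833 tcp case -0.32 0.0009 0.1924 F [-0.7   0.76  0.14] gap 0.0012468092619115519 j [-0.48  0.48  1.35  0.    1.32 -0.77]
((658.350830078125, 154.7908172607422), (6.116777420043945, 19.915283203125), 0.808849036693573) case x,y 0.09965185752465282 -0.1013124622638038
((578.4429931640625, 67.52169799804688), (83.4895248413086, 110.80104064941406), 16.84443473815918) case x,y 0.039068731252081 0.0003283090251458607
```

View pics/end.png

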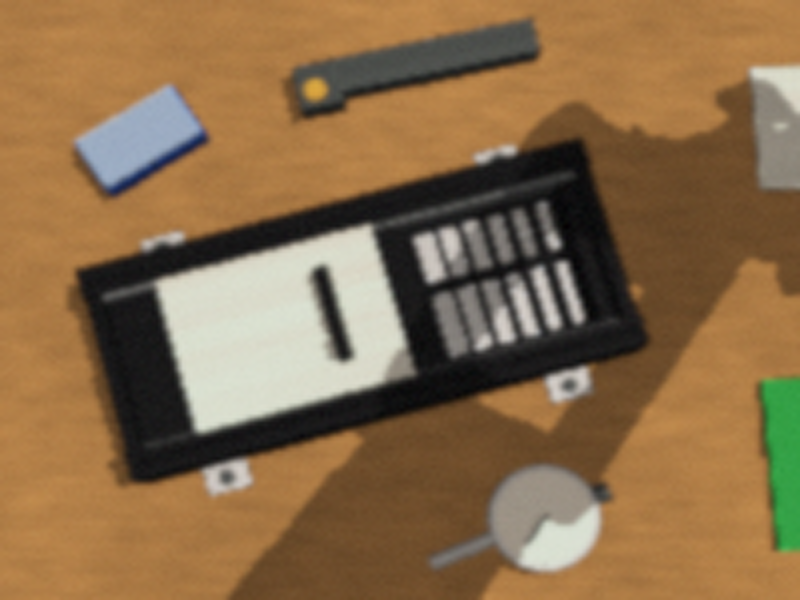

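The cover is at case x = 39 mm, y = 0.3 mm. The well is open, the dial, box and holder look unmoved, and the robot is clear, so I'm handing in.

```bash
python3 -c "
from workcell import robot
print(robot.finish_job())"
```

```text
the job is handed in; nothing more can be done
None
```

The case is open: I pressed the snap tab in with the shut fingertips, then pushed the cover by the rear of its rib until the well was clear. I handed the job in at about 9.2 s; `finish_job()` gave no verdict.

**Last checks:**
- **Tab:** the tip reached 31 mm height at about 8 N, which is fully in, with the cover still on its seat. The tab is now hidden under the cover, so its final depth was not seen again, but the cover passed over it with almost no force.
- **Cover:** the last top picture puts its centre at case x ≈ 39 mm, y ≈ 0.3 mm. It looks flat, and all the gauge blocks show.
- **Bystanders:** the dial gauge, insert box and tool holder look unmoved in the pictures; I did not measure them.
- **Robot:** it was clear of everything at hand-in.

**What disagreed:**
- **Early pose reading:** I read the pose once before the arm had settled, which put the tip about 3.5 mm off above the tab. I corrected this before pressing.
- **Camera views:** the side camera's position for the cover differed by about 7 mm across the case, which I put down to the lip hiding its edge. I used the top view instead.

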